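Stack the third casting flask on the bench warmer and set its selector

TASK

Load the last casting flask: take it from its wooden rest and lay it gently on top of the two flasks on the bench warmer, in the groove between them, lined up with them end to end. Then turn the warmer's selector knob until it has clicked in with its pointer at the triangle mark. Leave everything else where it is.

Things in the scene. Friction and masses are not known exactly. Their poses are not given: they have to be found in the camera images.
- warmer: Grey bench warmer, fixed, 170 mm deep (its x) by 300 mm wide (its y), top 60 mm above the table; origin under its centre at table level, its x points away from the robot at yaw 0, z up. On its +y half lies the aluminium warming bed with two flasks, on its -y half the black dial panel with the selector knob.
- bed (a point): Centre of the warming bed's surface, 62 mm above the table; axes parallel to the warmer's. Two low steel rails run along the warmer's x, their inner faces 50 mm to either side (y) of this point, tops 14 mm above it; end lips (inner faces 46 mm away in x) stand 5 mm above it.
- flask_left: Casting flask on the bed: steel cylinder filled with plaster, 48 mm in diameter, 80 mm long, 280 g; origin in its middle, own x along its axis. Lies along the bed's x, about 25 mm to the +y side of the bed's centre line, axis 24 mm above the bed. Loose, but can roll only about 1 mm between its neighbour and the rail.
- flask_right: The same, about 25 mm to the -y side of the bed's centre line.
- flask_third: The flask to load: steel cylinder, 48 mm in diameter, 80 mm long, 0.2 to 0.4 kg, like the others; origin in its middle, own x along its axis (its roll means nothing). Lies level on the wooden rest, axis 39 mm above the table, free to be gripped across its diameter. Seated in the groove on the other two, its origin is 64 mm above the bed surface, over the bed's centre line.
- rest: Low wooden rest under the third flask, 70 mm long (its x, along the flask) by 38 mm wide by 18 mm high, narrower than the flask; fixed; origin under its centre at table level. It stands on the free table to the left or to the right of the warmer.
- selector (a joint): Angle of the selector knob (rad), about the vertical, growing clockwise seen from above. Clicks every 0.5 rad: 0 ring mark (off), 0.5 and 1.0 ticks, 1.5 the TRIANGLE, 2.0 and 2.5 ticks; stops at -0.1 and 2.6. Starts at the ring or one of the next two ticks. About 0.1 N m carries it over a click; let go within 0.15 rad of a click, it swings in by itself.
- selector_axis (a point): Point on the knob's vertical axis, 80 mm above the table, at half the height of the bar grip; its x axis points along the bar to the pointer end. The bar is grey, 60 mm long, 14 mm wide, flat sided, from 68 to 92 mm above the table, on a round skirt 60 mm in diameter (top 69 mm above the table).
- pointer (a point): Top edge of the pointer end of the knob's bar, 30 mm from the knob's axis; that end has a white line. It stands towards the mark that is set.
- triangle_mark (a point): Middle of the white triangle printed on the black panel, 46 mm from the knob's axis; the other marks are a ring and short ticks on the same circle.
- tape: Roll of masking tape, 96 mm across, 25 mm high, lying flat beside the warmer, on the side where the rest is not; origin under its centre. Bystander.
- tin: Round tin, 62 mm across, 26 mm high, near the front edge of the table; origin under its centre. Bystander.
- hammer: Small hammer with wooden handle, 200 mm long, lying at the right behind the warmer; origin under its middle. Bystander.

How it is judged:
On the way, in this order (a step that is already met when the one before it is completed fails the run):
1. the third flask lies released in the groove on the two others (x of flask_third in the frame of bed between -0.012 and 0.012 m and y of flask_third in the frame of bed between -0.006 and 0.006 m and z of flask_third in the frame of bed between 0.0605 and 0.069 m and angle between the x axis of flask_third and the x axis of warmer, either way round below 0.12 rad and contact force between the fingers and flask_third below 0.05 N and x of flask_left in the frame of bed between -0.015 and 0.015 m and y of flask_left in the frame of bed between 0.018 and 0.034 m and z of flask_left in the frame of bed between 0.02 and 0.028 m and contact force between flask_third and flask_left above 0.1 N and x of flask_right in the frame of bed between -0.015 and 0.015 m and y of flask_right in the frame of bed between -0.034 and -0.018 m and z of flask_right in the frame of bed between 0.02 and 0.028 m and contact force between flask_third and flask_right above 0.1 N), for 0.3 s.
2. the selector stands in the click at the triangle mark (value of joint selector between 1.38 and 1.62 rad and velocity of joint selector between -0.05 and 0.05 rad/s), for 0.3 s.
At the end, for the whole second after the job is handed in: Third flask released on both lower flasks: middle within 12 mm (along) and 6 mm (across) of the bed centre, 60.5-69 mm above the bed, axis within 0.12 rad of the warmer's x; lower two on the bed, within 15 mm along, 18-34 mm off the centre line; selector at rest within 0.12 rad of 1.5 rad (all of step 1 and all of step 2 and linear speed of flask_third below 0.01 m/s); the robot touches nothing.
It fails at once if the third flask is dropped onto the bed (let go more than about 12 mm above its seat) (z of flask_third in the frame of bed above 0.077 m and horizontal distance between flask_third and bed below 0.06 m and contact force between the fingers and flask_third below 0.01 N).
It fails at once if a bystander (tape, tin or hammer) is moved by more than 25 mm (distance of any of tape, tin, hammer from where it was at the start of the episode above 0.025 m).
It also fails if it takes over 58 s, if anything falls off the work surface, if the arm or the gripper's body presses on something with over 40 N, if the wrist force passes 120 N, or if a joint passes its speed limit or range.

ROBOT

A 6-joint arm with a two-finger parallel gripper is mounted at the origin on a cart in front of the work surface, level with it; the furniture and walls round the work are solid. World frame = base frame: x ahead of the robot, y to its left, z up, the work surface at z = 0. Lengths are in m, angles in rad, forces in N, time in s.
With the tool pointing down it reaches from about 0.275 to 0.75 m from the base axis. Payload 10.2 kg.
Tool frame: the origin (TCP) lies between the finger pads; the fingertips stand 11 mm ahead of it and the grasp point (between the pads) lies 8 mm behind it (robot.finger_overhang is the distance from the TCP to the fingertips, in m); z points along the fingers, y is the line along which they close (so a half turn about z gives the same grasp; the last joint's range is limited). The gripper opens to 88 mm and grips with 3 to 60 N. Pads are 18 mm wide; open, the fingers measure 123 mm over their backs; the gripper's body (75 mm by 187 mm) begins 45 mm behind the grasp point.
Start: joints at [-1.344, 0.313, 1.498, -0, 1.331, -0.223], TCP at [0.228, -0.473, 0.25] pointing down, gripper open.
Joint ranges: [-2.94, 2.94], [-0.97, 2.17], [0.19, 2.56], [-1.23, 4.37], [0.02, 3.11], [-2.88, 2.88]. Speed limits (rad/s): [2.39, 2.39, 3.01, 3.14, 3.14, 3.14].

INTERFACE

Orientations are given as [roll, pitch, yaw] about the fixed x, y, z axes, in that order (R = Rz(yaw) Ry(pitch) Rx(roll)).
In Python, from cell import robot, imaging, finish_job gives the robot as it stands (robot), with the cameras (imaging) and the job as plain functions.
- The arm moves only by the tool drive_effector, called after "Request:" as name(argument=value, ...) on one line, values as JSON. Schema: {"type":"object","properties":{"moves":{"type":"object","properties":{"finger_gap":{"type":"array","items":{"type":"number"},"minItems":1,"maxItems":20},"dx":{"type":"array","items":{"type":"number"},"minItems":1,"maxItems":20},"dy":{"type":"array","items":{"type":"number"},"minItems":1,"maxItems":20},"dz":{"type":"array","items":{"type":"number"},"minItems":1,"maxItems":20},"drx":{"type":"array","items":{"type":"number"},"minItems":1,"maxItems":20},"dry":{"type":"array","items":{"type":"number"},"minItems":1,"maxItems":20},"drz":{"type":"array","items":{"type":"number"},"minItems":1,"maxItems":20}},"additionalProperties":false,"required":["finger_gap","dx","dy","dz","drx","dry","drz"]},"squeeze":{"type":"number"},"only":{"type":"string"},"quiet":{"type":"boolean"},"lines":{"type":"string"}},"required":["moves"],"additionalProperties":false}. moves is an object with one list for each field, all of the same length, 1 to 20, a row being the entries at one place: finger_gap (the finger opening in m), dx, dy, dz (the shift in shares of the most that a row can go, 1 being 62.5 mm), drx, dry, drz (a rotation vector in normalised numbers (1 is 180 degrees)); each row shifts and turns the commanded pose from where the row before left it, along the tool's axes as they then stand; what a row does not reach is not made up. A row lasts 1/8 s, in which the tool goes at most 0.0625 m and 0.188 rad, less where a joint would pass 70% of its speed; a pose out of reach is approached as far as the arm can. The fingers move at their own pace and stop on an object; squeeze is the grip in N (left out, the last holds). Time passes only in rows, so rows that do not move let the fingers close. The tool returns the time, the measured TCP pose, the force, the opening and the grip force at its end. only (a regular expression) keeps the lines of the reply that match it, lines (a string "A,B") keeps lines A to B, and quiet returns only ok. A shift or turn number past 1, either way, is cut back to 1. Input that does not fit is refused with a message, and nothing moves.
- robot.get_obs(): the state, without advancing time (a new reading comes with each control period).
- imaging.capture(name): name is "side" or "top"; returns a dict with "image" (384x512x3 uint8, red, green, blue), "fx", "fy", "cx", "cy" (pixels), "origin" and "attitude" of the camera in the world. Camera axes: x right, y up, looking along -z (the intrinsics and any distortion apply to the point x, -y, -z); pixel columns grow to the right and rows downward; lengths in m; the calibration is good to about 2 mm. A picture is of the moment at which its call begins. There is no depth.
- finish_job(): hands the job in; it is judged then, once.
The state is a dict: "clock": time; "joint_positions": joint angles; "qvel": joint speeds; "effort": joint torques, N m; "tcp_pos": TCP position; "eef_rot": TCP orientation; "ft_force": force on the tool from outside, world axes, zero at the start; "torque": the same for the moment, N m; "opening": finger opening in m; "finger_force": force on a finger pad.
Only numpy, scipy, OpenCV 4.12 (cv2) and the standard library are available. Lean on these libraries where they do the work, as an engineer would, in place of code of your own. Each camera call takes 0.05 s, during which the arm holds its last target. There are 200 camera calls.

## Working session

There is one attempt and no reset: what is moved stays moved. The work goes in short steps, Python scripts to look and compute and a tool call to move; the robot and the scene stay as the last step left them, time stands still between calls to the robot, and variables do not carry over. Pictures are saved under pics/ and viewed, at most 10 in all, crops included, and the job is handed in when it is done.

```bash
ls; mkdir -p pics; python3 - <<'E'
from cell import robot, imaging, finish_job
import cv2
for n in("top","side"):
    c=imaging.capture(n); cv2.imwrite(f"pics/{n}0.png",cv2.cvtColor(c["image"],cv2.COLOR_RGB2BGR))
    print({k:v for k,v in c.items() if k!="image"})
print(robot.get_obs())
E
```

```text
cell.py
pics
{'fx': 416.2060347746968, 'fy': 416.2060347746968, 'cx': 252.56123146519505, 'cy': 188.25408679499506, 'origin': array([ 0.45772189, -0.06324343,  1.38246232]), 'attitude': array([ 0.06179534,  0.00494015, -1.58063168])}
{'fx': 459.60806041488587, 'fy': 459.60806041488587, 'cx': 253.1200461070102, 'cy': 193.1308009648151, 'origin': array([ 0.41232018, -1.2344942 ,  0.71345919]), 'attitude': array([ 1.08778043,  0.01416921, -0.11675284])}
{'clock': 0.1, 'joint_positions': array([-1.34435754e+00,  3.13380141e-01,  1.49835382e+00, -8.98311697e-06,
        1.33101056e+00, -2.23405760e-01]), 'qvel': array([ 5.00839214e-05, -4.91132614e-04, -3.38574404e-03, -9.73353689e-04,
       -1.29048971e-04, -3.45873087e-04]), 'effort': array([ 5.10552025e-03, -4.02808177e+01, -2.52645457e+01,  6.97249523e-02,
        3.42370535e-02, -6.73050454e-05]), 'tcp_pos': array([ 0.22821951, -0.47256803,  0.24922815]), 'eef_rot': array([-3.14046748e+00, -2.46691392e-04,  4.49846547e-01]), 'ft_force': array([-0.17731187,  0.27274101,  0.28100832]), 'torque': array([0.0016937 , 0.01285867, 0.03624248]), 'finger_force': 0.0, 'opening': 0.08829373448270542}
```

View pics/top0.png

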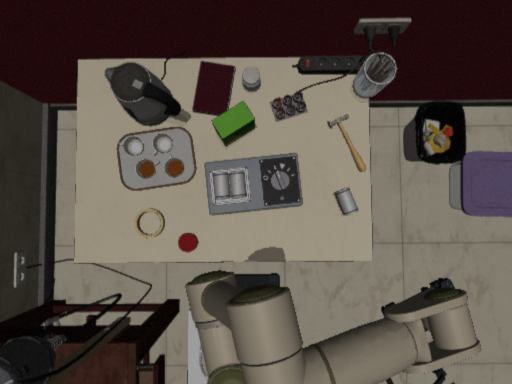

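View pics/side0.png

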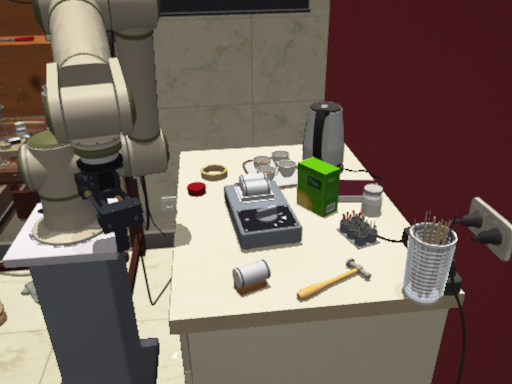

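The top view (up = +x, left = +y) shows the warmer at about (253,183), the knob at (280,180), the third flask at (346,201) and the hammer at (350,143). I'll zoom in on these.

```bash
cat > h.py <<'E'
import numpy as np, cv2
from scipy.spatial.transform import Rotation as R
from cell import robot, imaging, finish_job
def ray(c,u,v):
    d=np.array([(u-c["cx"])/c["fx"],-(v-c["cy"])/c["fy"],-1.])
    return R.from_euler("xyz",c["attitude"]).apply(d)
def at(c,u,v,z):
    d=ray(c,u,v); return c["origin"]+d*(z-c["origin"][2])/d[2]
def proj(c,p):
    q=R.from_euler("xyz",c["attitude"]).inv().apply(np.array(p)-c["origin"])
    return np.array([c["cx"]+c["fx"]*q[0]/-q[2], c["cy"]-c["fy"]*q[1]/-q[2]])
def crop(c,name,x0,y0,w,h,k):
    im=cv2.cvtColor(c["image"][y0:y0+h,x0:x0+w],cv2.COLOR_RGB2BGR)
    cv2.imwrite(f"pics/{name}.png",cv2.resize(im,None,fx=k,fy=k,interpolation=cv2.INTER_CUBIC))
E
python3 - <<'E'
from h import *
c=imaging.capture("top"); crop(c,"top1",200,145,165,75,4.8)
c=imaging.capture("side"); crop(c,"side1",210,160,100,140,4)
E
```

```text
(no output)
```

View pics/top1.png

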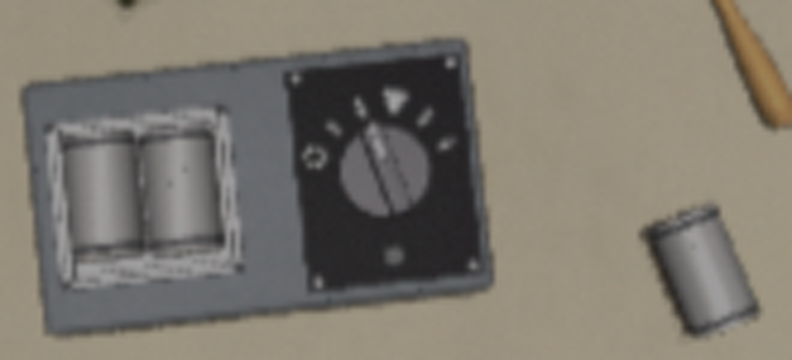

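View pics/side1.png

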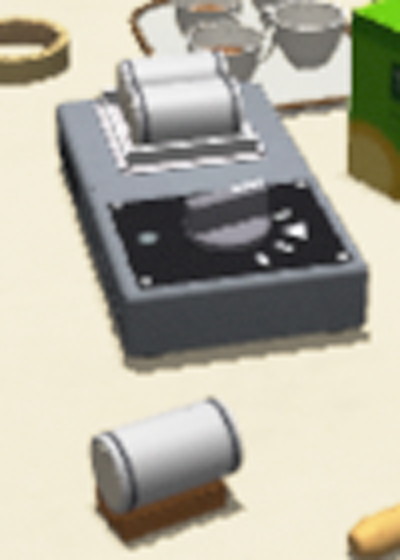

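```bash
python3 - <<'E'
from h import *
c=imaging.capture("top")
P=lambda X,Y,z: at(c,200+(X+.5)/4.8-.5,145+(Y+.5)/4.8-.5,z)
w=np.array([P(*p,.06) for p in[(24,88),(466,42),(492,288),(48,332)]])
print("warmer corners",w[:,:2].round(4),"c",w.mean(0).round(4))
e=np.linalg.norm(w-np.roll(w,-1,0),axis=1);print("sides",e)
d=(w[0]+w[3]-w[1]-w[2]); yw=np.arctan2(-d[0],d[1]); d2=w[0]+w[1]-w[2]-w[3]; print("yaw",yw,np.arctan2(d2[1],d2[0]))
yaw=(yw+np.arctan2(d2[1],d2[0]))/2; c0=w.mean(0)[:2]
Rm=np.array([[np.cos(yaw),-np.sin(yaw)],[np.sin(yaw),np.cos(yaw)]])
loc=lambda p:(Rm.T@(p[:2]-c0)).round(4)
for n,ps,z in [("frame",[(48,125),(222,107),(240,270),(66,288)],.074),("panel",[(287,75),(458,55),(480,270),(310,290)],.061),
  ("screws",[(295,79),(451,63),(473,265),(319,283)],.061),
  ("flL ends",[(102,136),(108,250)],.11),("flR ends",[(177,130),(186,245)],.11),("flL sides",[(65,190),(139,190)],.086),("flR sides",[(144,190),(218,190)],.086),
  ("knob skirt",[(341,172),(430,172),(386,126),(386,217)],.069),("marks",[(315,157),(334,128),(361,107),(396,99),(426,116),(446,143)],.061),("line",[(371,126),(384,160)],.092)]:
    q=np.array([P(*p,z) for p in ps]); print(n,[list(loc(x)) for x in q],"mean w",q.mean(0).round(4))
f=np.array([P(*p,.039) for p in[(646,234),(716,207),(758,312),(692,335)]])
print("flask3",f[:,:2].round(4),f.mean(0),np.linalg.norm(f-np.roll(f,-1,0),axis=1))
d=f[0]+f[1]-f[2]-f[3]; print("yaw",np.arctan2(d[1],d[0]))
E
```

```text
warmer corners [[ 0.6223  0.095 ]
 [ 0.65   -0.1997]
 [ 0.486  -0.2142]
 [ 0.4599  0.0796]] c [ 0.5545 -0.0598  0.06  ]
sides [0.29606758 0.16462806 0.29499132 0.16312111]
yaw 0.09131978280293676 0.09145586209236439
frame [[np.float64(0.0537), np.float64(0.1331)], [np.float64(0.0539), np.float64(0.018)], [np.float64(-0.0541), np.float64(0.017)], [np.float64(-0.0543), np.float64(0.1315)]] mean w [0.5475 0.0147 0.074 ]
panel [[np.float64(0.0723), np.float64(-0.0271)], [np.float64(0.074), np.float64(-0.1417)], [np.float64(-0.0697), np.float64(-0.1408)], [np.float64(-0.0715), np.float64(-0.0276)]] mean w [ 0.5635 -0.1437  0.061 ]
screws [[np.float64(0.0691), np.float64(-0.0321)], [np.float64(0.0692), np.float64(-0.1365)], [np.float64(-0.066), np.float64(-0.1365)], [np.float64(-0.0675), np.float64(-0.034)]] mean w [ 0.5635 -0.1442  0.061 ]
flL ends [[np.float64(0.039), np.float64(0.0959)], [np.float64(-0.034), np.float64(0.0991)]] mean w [0.5481 0.0375 0.11  ]
flR ends [[np.float64(0.038), np.float64(0.0477)], [np.float64(-0.0359), np.float64(0.0493)]] mean w [ 0.5511 -0.0114  0.11  ]
flL
[... 375 characters left out ...]
at64(-0.0885)], [np.float64(-0.0289), np.float64(-0.0821)]] mean w [ 0.5631 -0.1445  0.069 ]
marks [[np.float64(0.0159), np.float64(-0.04)], [np.float64(0.0339), np.float64(-0.0545)], [np.float64(0.046), np.float64(-0.0738)], [np.float64(0.049), np.float64(-0.0975)], [np.float64(0.0356), np.float64(-0.1162)], [np.float64(0.0164), np.float64(-0.1274)]] mean w [ 0.595  -0.1414  0.061 ]
line [[np.float64(0.0297), np.float64(-0.0771)], [np.float64(0.0068), np.float64(-0.0832)]] mean w [ 0.58  -0.138  0.092]
flask3 [[ 0.5217 -0.3208]
 [ 0.5395 -0.3682]
 [ 0.4686 -0.3947]
 [ 0.4536 -0.3501]] [ 0.4958644  -0.35845599  0.039     ] [0.05066352 0.07561934 0.04702636 0.07413627]
yaw 0.38166590113116805
```

The zoom shows the pointer at the second tick (selector 1.0) and the triangle one click further clockwise. The warmer measures 295 x 164 mm against 300 x 170, so the scale is right apart from rounded edges. I'll check the estimates in the side view.

```bash
cat >> h.py <<'E'
YW=.0914; C0=np.array([.5545,-.0598])
def W(x,y,z): 
    return np.array([*(C0+np.array([[np.cos(YW),-np.sin(YW)],[np.sin(YW),np.cos(YW)]])@[x,y]),z])
F3=np.array([.496,-.3585,.039]); YF=.382
def delta(p,yaw=None):
    o=robot.get_obs(); r=R.from_euler("xyz",o["eef_rot"])
    print("tool d",r.inv().apply(np.array(p)-o["tcp_pos"]).round(4), "rotvec",(r.inv()*R.from_euler("xyz",[np.pi,0,o["eef_rot"][2] if yaw is None else yaw])).as_rotvec().round(4))
E
python3 - <<'E'
from h import *
c=imaging.capture("side"); k=4
im=cv2.cvtColor(c["image"],cv2.COLOR_RGB2BGR)[160:300,210:310]; im=cv2.resize(im,None,fx=k,fy=k,interpolation=cv2.INTER_CUBIC)
def pl(ps,col):
    q=[tuple(int(v) for v in ((proj(c,p)-[210,160]+.5)*k-.5)) for p in ps]
    for a,b in zip(q,q[1:]): cv2.line(im,a,b,col,1)
def cyl(o,yaw,col):
    a=np.array([np.cos(yaw),np.sin(yaw),0]);n=np.array([-a[1],a[0],0]);t=np.linspace(0,2*np.pi,30)
    for s in(-.04,.04): pl([o+s*a+.024*(np.cos(q)*n+np.sin(q)*np.array([0,0,1])) for q in t],col)
cyl(F3,YF,(0,0,255))
for y in(.1,.05): cyl(W(0,y,.086),YW,(0,255,0))
pl([W(x,y,.06) for x,y in[(.085,.15),(.085,-.15),(-.085,-.15),(-.085,.15),(.085,.15)]],(255,0,0))
a=.25;b=lambda x,y:W(x*np.cos(a)-y*np.sin(a),-.085+x*np.sin(a)+y*np.cos(a),.092)
pl([b(x,y) for x,y in[(.03,.007),(.03,-.007),(-.03,-.007),(-.03,.007),(.03,.007)]],(0,255,255))
cv2.imwrite("pics/ov.png",im)
delta([F3[0],F3[1],.25],YF); print(W(0,.075,.126),W(0,-.085,.083))
E
```

```text
tool d [ 0.2908  0.0135 -0.0004] rotvec [-0.0004 -0.0001  0.0678]
[0.54765454 0.01488694 0.126     ] [ 0.56225819 -0.1444452   0.083     ]
```

View pics/ov.png

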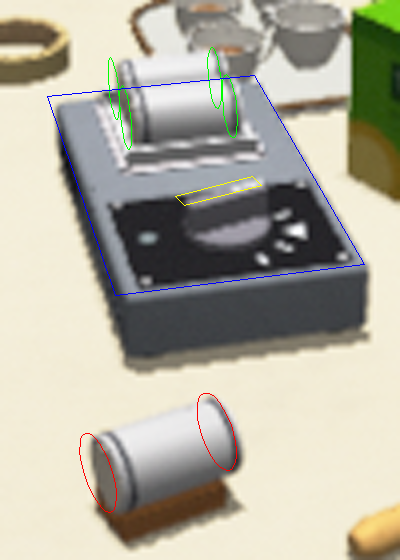

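The overlay matches in shape and angle. The predictions sit about 9 crop px left of the objects, which is roughly 5 mm in x and suggests a calibration bias. I'll hover over the flask and calibrate against the gripper itself.

Careful with the scale: shifts go in shares of 62.5 mm and turns go in shares of 180 degrees. That gives: 0.049 m is 0.784, 0.003 m is 0.048, 0.012 rad is 0.0038.

Request:
drive_effector(moves={"finger_gap":[0.088, 0.088, 0.088, 0.088, 0.088, 0.088, 0.088, 0.088, 0.088, 0.088, 0.088], "dx":[0.784, 0.784, 0.784, 0.784, 0.784, 0.784, 0, 0, 0, 0, 0], "dy":[0.032, 0.032, 0.032, 0.032, 0.032, 0.048, 0, 0, 0, 0, 0], "dz":[0, 0, 0, 0, 0, 0, 0.72, 0.72, 0.64, 0, 0], "drx":[0, 0, 0, 0, 0, 0, 0, 0, 0, 0, 0], "dry":[0, 0, 0, 0, 0, 0, 0, 0, 0, 0, 0], "drz":[0.0035, 0.0035, 0.0035, 0.0035, 0.0038, 0.0038, 0, 0, 0, 0, 0]}, squeeze=30)

```text
clock: 1.68
tcp_pos: [0.5023, -0.3649, 0.1216]
eef_rot: [3.139, -0.001, 0.382]
ft_force: [-0.2, 0.7, 0.4]
opening: 0.0878
finger_force: 0.0
```

```bash
python3 - <<'E'
from h import *
o=robot.get_obs(); print(o["tcp_pos"],o["eef_rot"],o["joint_positions"]); delta([.499,-.3585,.12],YF)
r=R.from_euler("xyz",o["eef_rot"]); t=o["tcp_pos"]; k=5; out=[]
for n in("top","side"):
    c=imaging.capture(n); ctr=proj(c,t).astype(int); x0,y0=ctr-[39,50]; x0=min(x0,512-78)
    im=cv2.cvtColor(c["image"],cv2.COLOR_RGB2BGR)[y0:y0+100,x0:x0+78]; im=cv2.resize(im,None,fx=k,fy=k,interpolation=cv2.INTER_CUBIC)
    for yy in(-.0615,-.044,.044,.0615):
        q=[tuple(int(v) for v in ((proj(c,t+r.apply(p))-[x0,y0]+.5)*k-.5)) for p in([-.009,yy,.011],[.009,yy,.011],[.009,yy,-.03],[-.009,yy,-.03],[-.009,yy,.011])]
        for a,b in zip(q,q[1:]): cv2.line(im,a,b,(0,0,255),1)
    out.append(im); print(n,x0,y0)
cv2.imwrite("pics/hov.png",np.hstack(out))
E
```

```text
[ 0.50227035 -0.36485486  0.12157955] [ 3.13919379e+00 -9.49689101e-04  3.81746147e-01] [-8.16689167e-01  6.36903969e-01  1.34814357e+00  1.29735637e-05
  1.15396513e+00  3.72356915e-01]
tool d [-0.0007 -0.0071  0.0016] rotvec [ 0.0024 -0.0009 -0.0003]
top 315 148
side 212 194
```

View pics/hov.png

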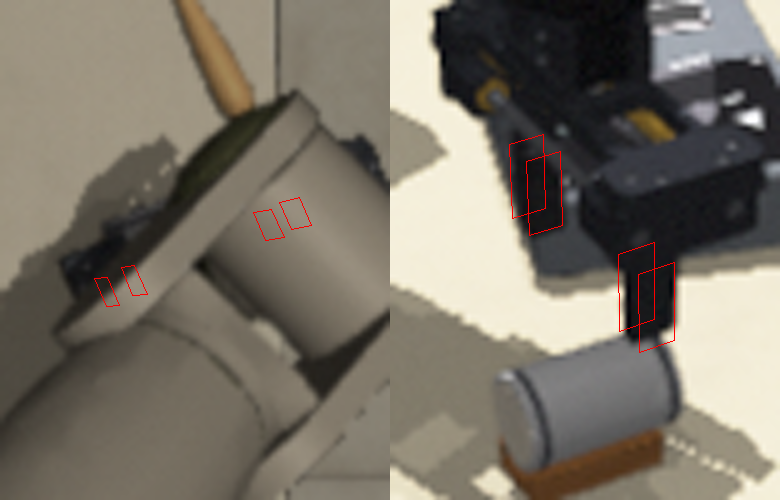

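In the side view the near finger sits where predicted, at about (650,300). So the top-view estimates need about +3 mm in x. The flask lies squarely between the fingers, so I'll descend and grip it.

Converted, 0.032 m is 0.512, 0.03 m is 0.48, 0.002 rad is 0.0006.

Request:
drive_effector(moves={"finger_gap":[0.088, 0.088, 0.088, 0.088, 0.088], "dx":[0, 0, 0, 0, 0], "dy":[-0.096, 0, 0, 0, 0], "dz":[0.32, 0.48, 0.512, 0, 0], "drx":[0.0006, 0, 0, 0, 0], "dry":[-0.0003, 0, 0, 0, 0], "drz":[0, 0, 0, 0, 0]}, squeeze=30)

```text
clock: 2.4
tcp_pos: [0.5001, -0.3593, 0.0398]
eef_rot: [3.141, -0.0, 0.382]
ft_force: [0.1, 0.3, -0.9]
opening: 0.0885
finger_force: 0.0
```

Request:
drive_effector(moves={"finger_gap":[0.04, 0.04, 0.04, 0.04, 0.04, 0.04, 0.04], "dx":[0, 0, 0, 0, 0, 0, 0], "dy":[0, 0, 0, 0, 0, 0, 0], "dz":[0, 0, 0, 0, 0, 0, 0], "drx":[0, 0, 0, 0, 0, 0, 0], "dry":[0, 0, 0, 0, 0, 0, 0], "drz":[0, 0, 0, 0, 0, 0, 0]})

```text
clock: 3.28
tcp_pos: [0.4995, -0.3588, 0.0379]
eef_rot: [-3.14, 0.001, 0.382]
ft_force: [1.1, -2.4, 0.1]
opening: 0.0473
finger_force: 30.0
```

Converted, -0.045 m is -0.72, -0.02 m is -0.32.

Request:
drive_effector(moves={"finger_gap":[0.04, 0.04, 0.04, 0.04, 0.04, 0.04], "dx":[0, 0, 0, 0, 0, 0], "dy":[0, 0, 0, 0, 0, 0], "dz":[-0.32, -0.72, -0.72, -0.72, 0, 0], "drx":[0, 0, 0, 0, 0, 0], "dry":[0, 0, 0, 0, 0, 0], "drz":[0, 0, 0, 0, 0, 0]})

```text
clock: 4.03
tcp_pos: [0.499, -0.3582, 0.1909]
eef_rot: [-3.136, 0.002, 0.382]
ft_force: [0.2, 0.1, -3.5]
opening: 0.0475
finger_force: 30.0
```

```bash
python3 - <<'E'
from h import *
delta([.5507,.0149,.19],YW)
c=imaging.capture("side"); print(robot.get_obs()["tcp_pos"]); crop(c,"lift",180,120,130,150,4)
E
```

```text
tool d [ 0.1869 -0.3269  0.0021] rotvec [-0.0049  0.003   0.2904]
[ 0.49900241 -0.35812388  0.19053066]
```

View pics/lift.png

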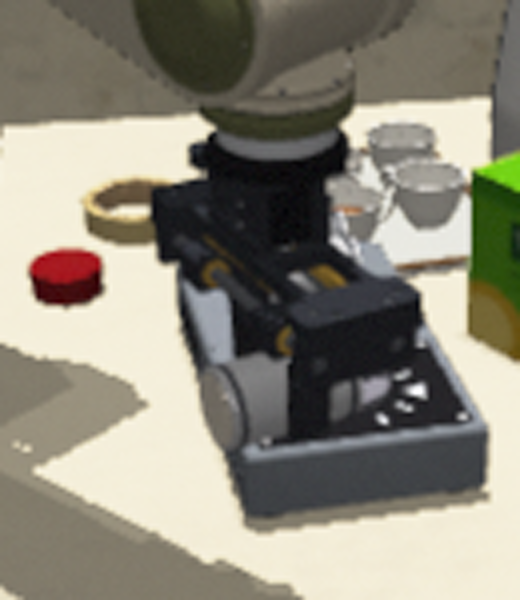

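The flask is held level. Its silhouette runs from x = 202 to 357 in the crop, and the near finger is at about 310. I'll compute its offset along the fingers.

```bash
python3 - <<'E'
from h import *
c=imaging.capture("side"); o=robot.get_obs(); t=o["tcp_pos"]; a=np.array([np.cos(.382),np.sin(.382),0]); n=np.array([-a[1],a[0],0]); z=np.array([0,0,1])
th=np.linspace(0,6.28,60)
K=lambda p:(proj(c,p)-[180,120]+.5)*4-.5
for L in(.0375,.04):
  for s in(-1,1):
    e=np.array([K(t+s*L*a+.024*(np.cos(q)*n+np.sin(q)*z)) for q in th]); print(L,s,e.min(0).round(),e.max(0).round())
for x in(-.009,.009): print("finger",K(t-n*.0315+x*a+z*.0),K(t-n*.049+x*a-z*.011))
print("px per m along axis",(K(t+.01*a)-K(t))/.01)
E
```

```text
0.0375 -1 [199. 367.] [238. 451.]
0.0375 1 [316. 333.] [359. 416.]
0.04 -1 [195. 368.] [234. 453.]
0.04 1 [320. 332.] [363. 415.]
finger [291.46887311 421.66505063] [307.34855228 454.05703609]
finger [320.4937418  413.00409962] [336.5032257  445.07619037]
px per m along axis [1578.42068856 -457.20530869]
```

Converted, -0.035 m is -0.56, -0.031 m is -0.496, 0.1 rad is 0.0318.

Request:
drive_effector(moves={"finger_gap":[0.04, 0.04, 0.04, 0.04, 0.04, 0.04, 0.04, 0.04, 0.04, 0.04, 0.04, 0.04, 0.04, 0.04, 0.04, 0.04], "dx":[0.16, 0.288, 0.32, 0.32, 0.32, 0.32, 0.32, 0.32, 0.288, 0.192, 0.144, 0, 0, 0, 0, 0], "dy":[-0.272, -0.496, -0.56, -0.56, -0.56, -0.56, -0.56, -0.56, -0.496, -0.336, -0.272, 0, 0, 0, 0, 0], "dz":[0, 0, 0, 0, 0, 0, 0, 0, 0, 0, 0, 0, 0, 0, 0, 0], "drx":[0, 0, 0, 0, 0, 0, 0, 0, 0, 0, 0, 0, 0, 0, 0, 0], "dry":[0, 0, 0, 0, 0, 0, 0, 0, 0, 0, 0, 0, 0, 0, 0, 0], "drz":[0, 0, 0, 0, 0, 0, 0, 0, 0, 0, 0, 0.0318, 0.0318, 0.0286, 0, 0]})

```text
clock: 6.12
tcp_pos: [0.5511, 0.0146, 0.1931]
eef_rot: [-3.14, 0.002, 0.094]
ft_force: [-0.5, 0.2, -3.1]
opening: 0.0475
finger_force: 30.0
```

```bash
python3 - <<'E'
from h import *
delta([.5507,.0152,.145],YW)
E
```

```text
tool d [-0.0003 -0.0006  0.0481] rotvec [-0.0018  0.0018  0.0021]
```

Converted, 0.02 m is 0.32, 0.008 m is 0.128, -0.002 rad is -0.0006.

Request:
drive_effector(moves={"finger_gap":[0.04, 0.04, 0.04, 0.04, 0.04], "dx":[0, 0, 0, 0, 0], "dy":[0, -0.008, 0, 0, 0], "dz":[0.32, 0.32, 0.128, 0, 0], "drx":[-0.0006, 0, 0, 0, 0], "dry":[0.0006, 0, 0, 0, 0], "drz":[0, 0.0006, 0, 0, 0]})

```text
clock: 6.75
tcp_pos: [0.5516, 0.0148, 0.146]
eef_rot: [3.141, -0.002, 0.09]
ft_force: [-0.5, 0.2, -3.2]
opening: 0.0474
finger_force: 30.0
```

```bash
python3 - <<'E'
from h import *
print(robot.get_obs()["tcp_pos"])
c=imaging.capture("side"); crop(c,"pre",210,130,95,100,6)
E
```

```text
[0.55163744 0.01477942 0.14599807]
```

View pics/pre.png

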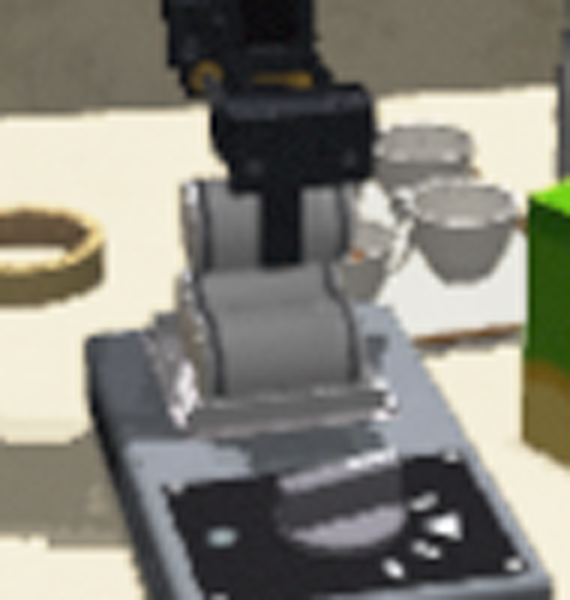

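The held flask hangs straight over the groove, spanning x 185–350, with the lower flask at 195–362. I'll lower it gently and watch the force.

Converted, 0.005 m is 0.08, 0.003 m is 0.048.

Request:
drive_effector(moves={"finger_gap":[0.04, 0.04, 0.04, 0.04, 0.04], "dx":[0, 0, 0, 0, 0], "dy":[0, 0, 0, 0, 0], "dz":[0.08, 0.08, 0.048, 0, 0], "drx":[0, 0, 0, 0, 0], "dry":[0, 0, 0, 0, 0], "drz":[0, 0, 0, 0, 0]})

```text
clock: 7.42
tcp_pos: [0.5513, 0.0148, 0.1323]
eef_rot: [3.141, -0.001, 0.09]
ft_force: [0.4, -1.0, -3.0]
opening: 0.0473
finger_force: 30.0
```

Request:
drive_effector(moves={"finger_gap":[0.04, 0.04], "dx":[0, 0], "dy":[0, 0], "dz":[0.032, 0], "drx":[0, 0], "dry":[0, 0], "drz":[0, 0]})

```text
clock: 7.68
tcp_pos: [0.5512, 0.0149, 0.1301]
eef_rot: [3.141, -0.0, 0.09]
ft_force: [-0.1, -0.5, -2.4]
opening: 0.0475
finger_force: 30.0
```

Request:
drive_effector(moves={"finger_gap":[0.04, 0.04], "dx":[0, 0], "dy":[0, 0], "dz":[0.032, 0], "drx":[0, 0], "dry":[0, 0], "drz":[0, 0]})

```text
clock: 7.92
tcp_pos: [0.5512, 0.0148, 0.128]
eef_rot: [3.141, -0.0, 0.09]
ft_force: [1.6, -0.3, -3.1]
opening: 0.0473
finger_force: 30.0
```

Request:
drive_effector(moves={"finger_gap":[0.04, 0.04], "dx":[0, 0], "dy":[0, 0], "dz":[0.016, 0], "drx":[0, 0], "dry":[0, 0], "drz":[0, 0]})

```text
clock: 8.18
tcp_pos: [0.5512, 0.0148, 0.1271]
eef_rot: [3.141, -0.0, 0.09]
ft_force: [0.8, -0.1, -3.4]
opening: 0.0471
finger_force: 30.0
```

Converted, 0.001 m is 0.016.

Request:
drive_effector(moves={"finger_gap":[0.04, 0.04], "dx":[0, 0], "dy":[0, 0], "dz":[0.016, 0], "drx":[0, 0], "dry":[0, 0], "drz":[0, 0]})

```text
clock: 8.43
tcp_pos: [0.5512, 0.0148, 0.1261]
eef_rot: [3.141, -0.0, 0.09]
ft_force: [0.5, 0.5, -2.5]
opening: 0.0475
finger_force: 30.0
```

Request:
drive_effector(moves={"finger_gap":[0.04, 0.04], "dx":[0, 0], "dy":[0, 0], "dz":[0.016, 0], "drx":[0, 0], "dry":[0, 0], "drz":[0, 0]})

```text
clock: 8.68
tcp_pos: [0.5514, 0.0149, 0.1256]
eef_rot: [3.141, -0.001, 0.09]
ft_force: [-0.9, 0.2, 2.9]
opening: 0.0472
finger_force: 30.0
```

Seated: the force reversed from −2.5 to +2.9 N at the expected height, with no side load. Now I'll release and rise.

Request:
drive_effector(moves={"finger_gap":[0.052, 0.052, 0.06, 0.075, 0.075, 0.075], "dx":[0, 0, 0, 0, 0, 0], "dy":[0, 0, 0, 0, 0, 0], "dz":[0, 0, 0, 0, 0, 0], "drx":[0, 0, 0, 0, 0, 0], "dry":[0, 0, 0, 0, 0, 0], "drz":[0, 0, 0, 0, 0, 0]})

```text
clock: 9.43
tcp_pos: [0.5513, 0.0148, 0.1252]
eef_rot: [3.141, -0.001, 0.09]
ft_force: [1.0, 1.0, 0.3]
opening: 0.0751
finger_force: 0.0
```

Request:
drive_effector(moves={"finger_gap":[0.075, 0.075, 0.075, 0.075, 0.075], "dx":[0, 0, 0, 0, 0], "dy":[0, 0, 0, 0, 0], "dz":[-0.16, -0.48, -0.64, 0, 0], "drx":[0, 0, 0, 0, 0], "dry":[0, 0, 0, 0, 0], "drz":[0, 0, 0, 0, 0]})

```text
clock: 10.05
tcp_pos: [0.5509, 0.0149, 0.2049]
eef_rot: [3.141, 0.0, 0.09]
ft_force: [0.1, 0.2, 0.4]
opening: 0.0752
finger_force: 0.0
```

```bash
python3 - <<'E'
from h import *
delta([.5653,-.144,.21],YW+.25)
c=imaging.capture("side"); crop(c,"rel",210,130,95,100,6)
E
```

```text
tool d [ 1.000e-04  1.596e-01 -5.100e-03] rotvec [ 2.000e-04  1.000e-04 -2.516e-01]
```

View pics/rel.png

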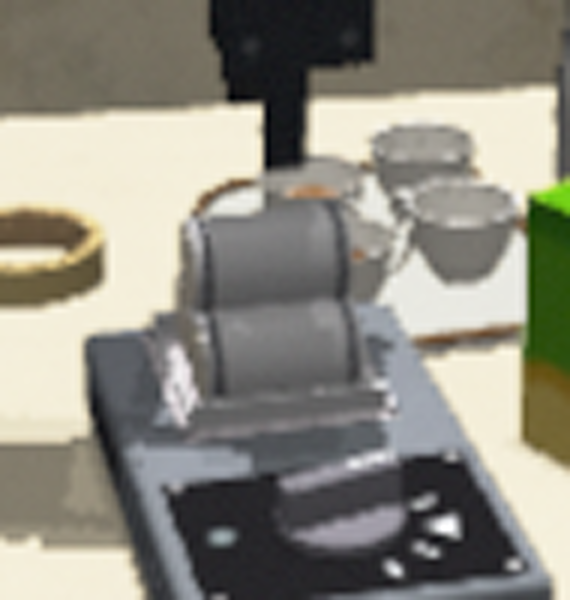

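The flask rests in the groove, parallel to the others, spanning x 185–350. Next I'll move to the knob.

Converted, 0.04 m is 0.64, 0.02 m is 0.32, -0.126 rad is -0.0401.

Request:
drive_effector(moves={"finger_gap":[0.05, 0.05, 0.05, 0.05, 0.05, 0.05, 0.05, 0.05, 0.05], "dx":[0, 0, 0, 0, 0, 0, 0, 0, 0], "dy":[0.32, 0.64, 0.64, 0.64, 0.32, 0, 0, 0, 0], "dz":[0, 0, 0, 0, 0, 0, 0, 0, 0], "drx":[0, 0, 0, 0, 0, 0, 0, 0, 0], "dry":[0, 0, 0, 0, 0, 0, 0, 0, 0], "drz":[0, 0, 0, 0, 0, -0.0398, -0.0401, 0, 0]})

```text
clock: 11.22
tcp_pos: [0.5655, -0.1445, 0.2051]
eef_rot: [3.141, -0.0, 0.339]
ft_force: [-0.5, -0.0, -0.9]
opening: 0.0501
finger_force: 0.0
```

```bash
python3 - <<'E'
from h import *
delta([.5653,-.144,.083],YW+.25)
E
```

```text
tool d [-1.000e-04 -5.000e-04  1.221e-01] rotvec [ 0.0003 -0.0001 -0.0029]
```

Converted, 0.04 m is 0.64, 0.03 m is 0.48.

Request:
drive_effector(moves={"finger_gap":[0.05, 0.05, 0.05, 0.05, 0.05, 0.05, 0.05], "dx":[0, 0, 0, 0, 0, 0, 0], "dy":[0, 0, 0, 0, 0, 0, 0], "dz":[0.48, 0.64, 0.48, 0.24, 0.096, 0, 0], "drx":[0, 0, 0, 0, 0, 0, 0], "dry":[0, 0, 0, 0, 0, 0, 0], "drz":[0, 0, 0, 0, 0, 0, 0]})

```text
clock: 12.1
tcp_pos: [0.5661, -0.1447, 0.0853]
eef_rot: [3.14, -0.002, 0.341]
ft_force: [-0.2, -0.1, 0.2]
opening: 0.0499
finger_force: 0.0
```

Request:
drive_effector(moves={"finger_gap":[0.01, 0.01, 0.01, 0.01, 0.01, 0.01], "dx":[0, 0, 0, 0, 0, 0], "dy":[0, 0, 0, 0, 0, 0], "dz":[0, 0, 0, 0, 0, 0], "drx":[0, 0, 0, 0, 0, 0], "dry":[0, 0, 0, 0, 0, 0], "drz":[0, 0, 0, 0, 0, 0]}, squeeze=15)

```text
clock: 12.85
tcp_pos: [0.5656, -0.1444, 0.0843]
eef_rot: [3.141, -0.0, 0.341]
ft_force: [0.8, 1.6, 0.5]
opening: 0.0139
finger_force: 15.0
```

The bar is gripped at 13.9 mm opening, squarely. I'll turn 0.5 rad clockwise.

Converted, 0.08 rad is 0.0255.

Request:
drive_effector(moves={"finger_gap":[0.01, 0.01, 0.01, 0.01, 0.01, 0.01, 0.01, 0.01, 0.01], "dx":[0, 0, 0, 0, 0, 0, 0, 0, 0], "dy":[0, 0, 0, 0, 0, 0, 0, 0, 0], "dz":[0, 0, 0, 0, 0, 0, 0, 0, 0], "drx":[0, 0, 0, 0, 0, 0, 0, 0, 0], "dry":[0, 0, 0, 0, 0, 0, 0, 0, 0], "drz":[0.0255, 0.0255, 0.0255, 0.0255, 0.0255, 0.0255, 0.0064, 0, 0]}, squeeze=25)

```text
clock: 13.98
tcp_pos: [0.5656, -0.1442, 0.0843]
eef_rot: [-3.141, -0.0, -0.158]
ft_force: [-0.8, 5.1, 2.1]
opening: 0.0137
finger_force: 25.0
```

```bash
python3 -c "
from h import *;print(robot.get_obs()['torque'])"
```

```text
[0.87336506 0.12851709 0.01135436]
```

Converted, -0.05 m is -0.8, -0.02 m is -0.32.

Request:
drive_effector(moves={"finger_gap":[0.02, 0.035, 0.045, 0.045, 0.045, 0.045, 0.045, 0.045, 0.045, 0.045, 0.045, 0.045, 0.045], "dx":[0, 0, 0, 0, 0, 0, 0, -0.8, -0.8, -0.8, -0.8, 0, 0], "dy":[0, 0, 0, 0, 0, 0, 0, 0, 0, 0, 0, 0, 0], "dz":[0, 0, 0, 0, -0.32, -0.8, -0.8, 0, 0, 0, 0, 0, 0], "drx":[0, 0, 0, 0, 0, 0, 0, 0, 0, 0, 0, 0, 0], "dry":[0, 0, 0, 0, 0, 0, 0, 0, 0, 0, 0, 0, 0], "drz":[0, 0, 0, 0, 0, 0, 0, 0, 0, 0, 0, 0, 0]})

```text
clock: 15.6
tcp_pos: [0.3688, -0.1132, 0.2046]
eef_rot: [3.141, -0.002, -0.159]
ft_force: [0.2, 1.2, -0.6]
opening: 0.0448
finger_force: 0.0
```

```bash
python3 - <<'E'
from h import *
a=imaging.capture("side"); b=imaging.capture("top")
A=cv2.resize(cv2.cvtColor(a["image"][150:250,210:310],cv2.COLOR_RGB2BGR),(400,400),interpolation=3)
B=cv2.resize(cv2.cvtColor(b["image"][140:220,200:310],cv2.COLOR_RGB2BGR),(400,291),interpolation=3)
o=np.zeros((400,800,3),np.uint8);o[:,:400]=A;o[:291,400:]=B;cv2.imwrite("pics/end.png",o)
E
```

```text
(no output)
```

View pics/end.png

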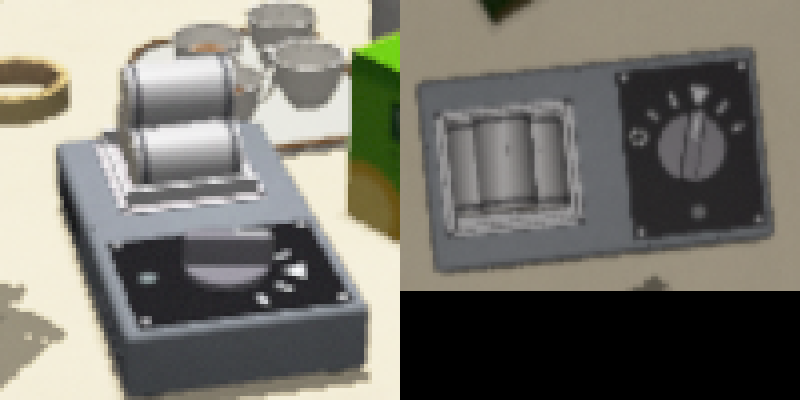

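The third flask lies centred in the groove, at about (505,160) in the right half. The knob's white line at (697,118) points to the triangle at (699,93), and the robot is clear.

```bash
python3 -c "
from cell import robot, imaging, finish_job;print(finish_job())"
```

```text
the job is handed in; nothing more can be done
None
```

The third flask lies in the groove on the other two, lined up with them, the selector points at the triangle mark in the last picture, and I have handed the job in (about 16 s of the 58 s used; no verdict was returned).

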